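# Clamp the cover plate of a bottle mould in cross order and fit its core plug

## Task

Tighten the four handled nuts on the bottle mould's cover plate clockwise, about half a turn each, in cross order (bring one home, then the one diagonally opposite, then the other two), each until you feel it come up firm on its seat but without forcing it past that, so that the plate seats flat. Then stand the steel core plug in the plate's centre bore, fully home. Do not knock over the glass bottles or push them away.

Things in the scene. Friction and masses are not known exactly. Their poses are not given: they have to be found in the camera images.
- mould_top (a point): Dark cast-iron bottle mould, a block 200 x 200 x 70 mm fixed to the bench (216 mm foot, 12 mm high), with a 110 mm square raised face (the top 4 mm) and in it a 50 mm square well. This point is the centre of the raised face, 70 mm above the bench; z up, x and y along its sides; x roughly away from the robot (yaw within 0.3 rad). The diagonal pairs of nuts on it are a-c and b-d.
- bore (a point): Centre of the top face of the aluminium cover plate, 190 x 190 x 14 mm. It floats at first on springs 5 to 7 mm above the mould and may tilt; seated, it lies flat on its raised face, this point 14 mm above mould_top. A chamfered 29 mm through bore is here, z up its axis; under it is the mould's well, 60 mm deep. The plate may shift 2 mm sideways on its studs.
- axis_a (a point): Clamping nut a, on a stud at the far left (+x, +y of the mould) corner, 70 mm along x and along y from the mould's centre. The point is on the nut's vertical axis, at mid-height of its handle, 24.5 mm above the plate's top. Tightening is clockwise seen from above; a nut sinks 12 mm per turn. All four nuts are alike; see axis_b, axis_c too.
- axis_b (a point): Clamping nut b, on a stud at the near left (-x, +y) corner, 70 mm along x and along y from the mould's centre. Every nut turns against a steady drag of about 0.15 N m and stays where it is left. After some half a turn (from 155 to 200 degrees, different for each nut, not to be seen) it comes up hard on its seat.
- axis_c (a point): Clamping nut c, on a stud at the near right (-x, -y) corner, 70 mm along x and along y from the mould's centre. On its seat this point of any nut is 38.5 mm above mould_top; home means within 0.25 mm of that, about 7 degrees of turn, finer than the pose readings: feel for it.
- axis_d (a point): Clamping nut d, on a stud at the far right (+x, -y) corner, 70 mm along x and along y from the mould's centre. Like the others.
- grip_a (a point): Point on the handle of nut a, mid-width and mid-height, 40 mm out from the nut's axis. The dark steel handle is one level bar, 12 mm wide, 14 mm high, reaching 61 mm from the axis; its x axis points out along the bar. Some 17 mm of free space lie under the bar, above the plate. Push it round from the side with closed fingers, or hold and turn it.
- grip_b (a point): Point on the handle of nut b, mid-width and mid-height, 40 mm out from the nut's axis. Every handle drives its nut through a torsion spring of 5 N m per rad: it leads the nut by 0.03 rad while turning freely and by 0.08 rad with 10 N on this point.
- grip_c (a point): Point on the handle of nut c, mid-width and mid-height, 40 mm out from the nut's axis. For any handle, leading its nut by over 0.16 rad (20 N on this point, 0.8 N m) overstrains the thread; 8 to 12 N on this point is firm.
- grip_d (a point): Point on the handle of nut d, mid-width and mid-height, 40 mm out from the nut's axis. Like the others.
- plug_mid (a point): Steel core plug, 70 mm tall, 0.14 to 0.28 kg, standing on the bench left or right of the mould (on the other side lies a flat gauge ring, not needed). The point is on its axis 35 mm above its foot. From the foot: shank 26 mm wide, 34 mm long, tapered end; flange 44 mm wide, 6 mm thick; grip 24 mm wide, 30 mm long. Home, the flange rests on the plate, this point 1 mm above bore.
- bottle1: Clear glass bottle standing on the bench, 200 mm tall, 76 mm wide, origin at its foot; not part of the job.
- bottle2: Clear glass bottle standing on the bench, 170 mm tall, 65 mm wide, origin at its foot; not part of the job.
Things that resemble listed ones, but are neither listed nor needed, are in the scene too. Leave any blue or brown look-alike of the part that bears plug_mid alone.

How it is judged (in metres and radians):
On the way, in this order (a step that is already met when the one before it is completed fails the run):
1. a first nut is tightened home on its seat (z of any of axis_a, axis_b, axis_c, axis_d in the frame of mould_top below 0.03875 m), for 0.1 s.
2. the nut diagonally opposite is home too ((z of each of axis_a, axis_c in the frame of mould_top below 0.03875 m or z of each of axis_b, axis_d in the frame of mould_top below 0.03875 m)), for 0.1 s.
3. one of the other two nuts is home ((z of each of axis_b, axis_c, axis_d in the frame of mould_top below 0.03875 m or z of each of axis_a, axis_c, axis_d in the frame of mould_top below 0.03875 m or z of each of axis_a, axis_b, axis_d in the frame of mould_top below 0.03875 m or z of each of axis_a, axis_b, axis_c in the frame of mould_top below 0.03875 m)), for 0.1 s.
4. all four nuts are home (z of each of axis_a, axis_b, axis_c, axis_d in the frame of mould_top below 0.03875 m), for 0.1 s.
At the end, for the whole second after the job is handed in: All four nuts within 0.25 mm of height (about 7 degrees) of their seats; plate flat (top centre at most 15 mm above the mould top, tilt under 0.012 rad); plug upright in the bore, flange within 2 mm of the plate, axis within 4 mm of the bore; at rest, released (all of step 4 and z of bore in the frame of mould_top below 0.015 m and angle between bore's own z axis and vertical below 0.012 rad and horizontal distance between plug_mid and bore below 0.004 m and z of plug_mid in the frame of bore below 0.003 m and angle between plug_mid's own z axis and vertical below 0.06 rad and linear speed of plug below 0.02 m/s); the robot touches nothing.
It fails at once if a handle is strained more than 0.16 rad ahead of or behind its nut: thread overstrained (angle between the x axis of grip_a and the x axis of axis_a, either way round above 0.16 rad or angle between the x axis of grip_b and the x axis of axis_b, either way round above 0.16 rad or angle between the x axis of grip_c and the x axis of axis_c, either way round above 0.16 rad or angle between the x axis of grip_d and the x axis of axis_d, either way round above 0.16 rad).
It fails at once if with one nut home and before its diagonal opposite is home, a neighbouring nut is turned to less than a quarter turn from its seat ((z of axis_a in the frame of mould_top below 0.03875 m and z of any of axis_b, axis_d in the frame of mould_top below 0.0415 m and not (z of axis_c in the frame of mould_top below 0.03875 m) and not (z of each of axis_b, axis_d in the frame of mould_top below 0.03875 m)) or (z of axis_b in the frame of mould_top below 0.03875 m and z of any of axis_c, axis_a in the frame of mould_top below 0.0415 m and not (z of axis_d in the frame of mould_top below 0.03875 m) and not (z of each of axis_c, axis_a in the frame of mould_top below 0.03875 m)) or (z of axis_c in the frame of mould_top below 0.03875 m and z of any of axis_d, axis_b in the frame of mould_top below 0.0415 m and not (z of axis_a in the frame of mould_top below 0.03875 m) and not (z of each of axis_d, axis_b in the frame of mould_top below 0.03875 m)) or (z of axis_d in the frame of mould_top below 0.03875 m and z of any of axis_a, axis_c in the frame of mould_top below 0.0415 m and not (z of axis_b in the frame of mould_top below 0.03875 m) and not (z of each of axis_a, axis_c in the frame of mould_top below 0.03875 m))).
It fails at once if the core plug enters the bore before all four nuts are home ((horizontal distance between plug_mid and bore below 0.012 m and z of plug_mid in the frame of bore below 0.03 m) and not (z of each of axis_a, axis_b, axis_c, axis_d in the frame of mould_top below 0.03875 m)).
It fails at once if a glass bottle is moved over 50 mm or tipped ((distance of bottle1 from where it was at the start of the episode above 0.05 m or angle between bottle1's own z axis and vertical above 0.5 rad) or (distance of bottle2 from where it was at the start of the episode above 0.05 m or angle between bottle2's own z axis and vertical above 0.5 rad)).
It also fails if it takes over 72 s, if anything falls off the work surface, if the arm or the gripper's body presses on something with over 40 N, if the wrist force passes 120 N, or if a joint passes its speed limit or range.

## Robot

A 6-joint arm with a two-finger parallel gripper is mounted at the origin on the work surface. World frame = base frame: x ahead of the robot, y to its left, z up, the work surface at z = 0. Lengths are in m, angles in degrees, forces in N, time in s.
With the tool pointing down it reaches from about 0.25 to 0.725 m from the base axis. Payload 9.7 kg.
Tool frame: the origin (TCP) lies on the centre line of the jaws, within the pads' length; the fingertips stand bot.nose_length ahead of it and the grasp point (between the pads) lies 11 mm behind it (bot.nose_length is the distance from the TCP to the fingertips, in m); z points along the fingers, y is the line along which they close (so a half turn about z gives the same grasp; the last joint's range is limited). The gripper opens to 85 mm and grips with 20 to 120 N. Pads are 22 mm wide; open, the fingers measure 114 mm over their backs; the gripper's body (76 mm by 85 mm) begins 54 mm behind the grasp point. The pads swing forward as they close: fully open they stand 13 mm farther back than shut.
Start: joints at [-77.063, 4.979, 10.078, 95.1, 0, 90], TCP at [0.123, -0.536, 0.239] pointing down, gripper open.
Joint ranges: [-179.16, 179.16], [-48.56, 103.87], [-65.8, 70.77], [-126.05, 130.52], [-82.76, 87.17], [-180, 180]. Speed limits (degrees/s): [127.2, 127.2, 147.25, 180, 180, 180].

## Interface

Orientations are given as [roll, pitch, yaw] about the fixed x, y, z axes, in that order (R = Rz(yaw) Ry(pitch) Rx(roll)).
In Python, from workcell import bot gives the robot as it stands. The module is installed in compiled form; this text tells all that it offers.
- The arm moves only by the shell command python3 -m inch 'ROWS' [OPENING] [FORCE]. ROWS is JSON, a list of rows, each a list of 4 numbers: the shift along the world's x, y, z in cm, then the turn about the world's z in degrees. A call has exactly 8 rows; each row is the pose to reach, as a shift and turn from the pose commanded when the call began; what a row does not reach only later rows make up. A row lasts 1/8 s, in which the tool goes at most 62.5 mm and 10.7 degrees, less where a joint would pass 70% of its speed; a pose out of reach is approached as far as the arm can. A call with a gripper value outside its range is refused whole. OPENING is the finger opening in cm, from 0 to 8.54, set as the call begins (- or left out, the last holds). The fingers move at their own pace and stop on an object; FORCE is the grip in N (left out, the last holds). Time passes only in rows, so rows that repeat a pose let the fingers close, or fill a call up. It gives the time, the measured TCP pose, the force, the opening and the grip force at its end, in the units of the state.
- bot.get_obs(): the state, without advancing time (a new reading comes with each control period).
- bot.camera(name): name is "side" or "top"; returns a dict with "img" (480x640x3 uint8, red, green, blue), "fovy" (degrees; the focal length in pixels is half the picture's height over the tangent of half this angle, whatever the lens; pixels are square), "cx", "cy" (the principal point, pixels), "R" (3x3) and "t" (3): a world point X has camera coordinates R X + t. Camera axes: x right, y down, z forward; pixel columns grow to the right and rows downward; lengths in m; the calibration is good to about 2 mm. A picture is of the moment at which its call begins. There is no depth.
- bot.job_done(): hands the job in; it is judged then, once.
Trained networks look in a picture, given as the dict that the camera call returned (one of the last four; its "shot" number tells which), for a name from the list of things; names that differ only in an ending like _2 or _b are one class to them, and where a whole thing is asked for, a point or a joint stands for the part that bears it (a point fixed in the world has none). Each returns a list of dicts, best first, with "score" (0 to 1); they miss things now and then, are a little off and sometimes report something else, mostly with a low value. They report only what shows in the picture. A call takes as long as a camera call. They do not tell look-alikes from the thing itself.
- bot.find_in(thing, picture): "point" ([column, row] in pixels, amid what is visible of it).
- bot.landmark_of(thing, picture): "point" ([column, row] in pixels: a listed point, or the origin of a listed thing).
The state is a dict: "time": time; "q": joint angles; "qd": joint speeds; "joint_efforts": joint torques, N m; "ee_pos": TCP position; "tcp_rot": TCP orientation; "wrist_force": force on the tool from outside, world axes, zero at the start; "torque": the same for the moment, N m; "opening": finger opening in m; "grasp_force": force on a finger pad.
Only numpy, scipy, OpenCV 4.12 (cv2) and the standard library are available. Lean on these libraries where they do the work, as an engineer would, in place of code of your own. Each camera call takes 0.05 s, during which the arm holds its last target. There are 200 camera calls.

## Working session

There is one attempt and no reset: what is moved stays moved. The work goes in short steps, Python scripts to look and compute and a shell command to move; the robot and the scene stay as the last step left them, time stands still between calls to the robot, and variables do not carry over. Pictures are saved under pics/ and viewed, at most 10 in all, crops included, and the job is handed in when it is done.

```bash
mkdir -p pics; cat > h.py <<'E'
import numpy as np, cv2
from workcell import bot
def ray(c,p):
    f=240/np.tan(np.radians(c["fovy"])/2)
    d=np.array([(p[0]-c["cx"])/f,(p[1]-c["cy"])/f,1.0]); R=np.array(c["R"]);t=np.array(c["t"])
    return -R.T@t, R.T@d
def atz(c,p,z):
    o,d=ray(c,p); return o+d*(z-o[2])/d[2]
def proj(c,X):
    f=240/np.tan(np.radians(c["fovy"])/2)
    v=np.array(c["R"])@np.array(X)+np.array(c["t"]); return v[:2]/v[2]*f+[c["cx"],c["cy"]]
def tri(c1,p1,c2,p2):
    o1,d1=ray(c1,p1);o2,d2=ray(c2,p2)
    s=np.linalg.lstsq(np.c_[d1,-d2],o2-o1,rcond=None)[0]
    a=o1+s[0]*d1;b=o2+s[1]*d2; return (a+b)/2,np.linalg.norm(a-b)
def save(c,n): cv2.imwrite("pics/"+n,c["img"][:,:,::-1])
E
python3 - <<'E'
from h import *
np.set_printoptions(precision=3,suppress=True)
print(bot.nose_length,bot.get_obs())
T=bot.camera("top");S=bot.camera("side");save(T,"t0.png");save(S,"s0.png")
print({k:T[k] for k in T if k!="img"});print({k:S[k] for k in S if k!="img"})
Z=dict(mould_top=.07,bore=.09,axis_a=.1145,grip_a=.1145,plug_mid=.035,bottle1=0,bottle2=0)
for n in Z:
  for nm,c in(("T",T),("S",S)):
    for r in bot.landmark_of(n,c)[:6]: print(n,nm,np.round(r["point"],1),round(r["score"],2),atz(c,r["point"],Z[n]))
E
```

```text
0.008 {'time': 0.0, 'q': array([-77.063,   5.011,  10.034,  95.1  ,  -0.   ,  90.001]), 'qd': array([ 0.016,  0.022,  0.009, -0.019,  0.014,  0.106]), 'joint_efforts': array([  0.002, -52.04 ,  46.48 ,   0.017,   0.   ,  -0.   ]), 'ee_pos': array([ 0.123, -0.536,  0.239]), 'tcp_rot': array([-179.923,    0.   ,   12.936]), 'wrist_force': array([-0.519, -0.02 , -0.111]), 'torque': array([ 0.039,  0.024, -0.006]), 'grasp_force': 0.0, 'opening': 0.08527811507743359}
{'fovy': 46.95257618329654, 'cx': 310.34168039321077, 'cy': 235.55417000699393, 'R': array([[-0.022, -1.   , -0.01 ],
       [-0.989,  0.023, -0.147],
       [ 0.147,  0.007, -0.989]]), 't': array([0.009, 0.566, 1.188]), 'shot': 1}
{'fovy': 57.74369013231757, 'cx': 329.48210282197573, 'cy': 240.88388942666035, 'R': array([[ 0.999, -0.038,  0.012],
       [-0.021, -0.757, -0.654],
       [ 0.034,  0.653, -0.757]]), 't': array([-0.545,  0.049,  0.943]), 'shot': 2}
mould_top T [285.3 236.5] 0.69 [0.561 0.05  0.07 ]
mould_top T [311.3 263.1] 0.56 [ 0.501 -0.005  0.07 ]
mould_top S [336.8 214.4] 0.81 [0.563 0.066 0.07 ]
bore T [27
[... 1039 characters left out ...]
.1] 0.53 [ 0.471 -0.421  0.035]
plug_mid T [464.3 268.2] 0.52 [ 0.486 -0.343  0.035]
plug_mid S [301.9 406.6] 0.96 [ 0.486 -0.337  0.035]
plug_mid S [314.4 358.5] 0.93 [ 0.508 -0.254  0.035]
plug_mid S [244.7 428.8] 0.89 [ 0.396 -0.369  0.035]
plug_mid S [285.5 463.5] 0.82 [ 0.462 -0.422  0.035]
bottle1 T [477.6 181.6] 0.63 [ 0.69  -0.396  0.   ]
bottle1 T [152.9 192.4] 0.61 [0.682 0.362 0.   ]
bottle1 S [374.2 155.9] 0.87 [0.682 0.356 0.   ]
bottle1 S [427.8 449. ] 0.65 [ 0.689 -0.4    0.   ]
bottle2 T [477.6 181.6] 0.63 [ 0.69  -0.396  0.   ]
bottle2 T [152.9 192.4] 0.61 [0.682 0.362 0.   ]
bottle2 S [374.2 155.9] 0.87 [0.682 0.356 0.   ]
bottle2 S [427.8 449. ] 0.65 [ 0.689 -0.4    0.   ]
```

View pics/t0.png

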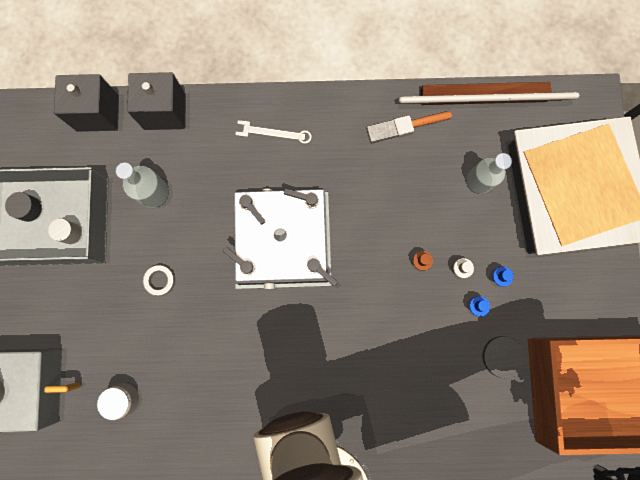

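View pics/s0.png

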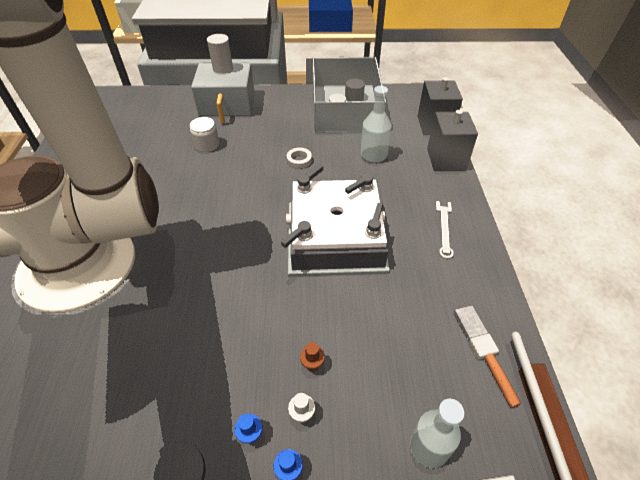

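The top view shows the cover plate around (281,236), with nuts a (247,202), b (247,267), c (314,264) and d (312,198). The silver plug is at (464,268), with a brown look-alike at (422,260) and blue ones at (502,275) and (480,306). The bottles are clear of the work. Next I'll fit the nut square and the handle angles.

```bash
cat > fit.py <<'E'
from h import *
from scipy.optimize import least_squares
def dets(n,c,k=8): return [np.array(r["point"]) for r in bot.landmark_of(n,c)[:k] if r["score"]>.3]
def measure(zs=.1145):
    obs=[]
    for nm in("top","side"):
        c=bot.camera(nm); obs.append((c,dets("axis_a",c),dets("grip_a",c)))
    C=np.array([[1,1],[-1,1],[-1,-1],[1,-1]])*.07
    def ax(p):
        R=np.array([[np.cos(p[2]),-np.sin(p[2])],[np.sin(p[2]),np.cos(p[2])]]); return p[:2]+C@R.T
    def near(P,ps):
        return min(ps,key=lambda q:np.hypot(*(q-P)))
    def res(p):
        r=[]
        for c,a,g in obs:
            for i,A in enumerate(ax(p)):
                th=p[3+i]
                for X,L in((A,a),(A+.04*np.array([np.cos(th),np.sin(th)]),g)):
                    P=proj(c,[*X,zs]); d=near(P,L)-P
                    r+= list(d) if np.hypot(*d)<15 else [0,0]
        return r
    s=least_squares(res,[.5625,.059,0,*np.radians(TH)],loss="soft_l1")
    return s.x,ax(s.x),np.abs(res(s.x)).reshape(-1,2).max(1).round(1)
TH=[210,50,220,83]
E
python3 - <<'E'
from fit import *
np.set_printoptions(precision=4,suppress=True)
p,A,r=measure(); print(p[:3],np.degrees(p[3:]),A,r)
E
```

```text
[0.5623 0.0613 0.0109] [211.7338  40.0466 221.6609  70.9201] [[ 0.6315  0.1321]
 [ 0.4915  0.1305]
 [ 0.4931 -0.0095]
 [ 0.6331 -0.0079]] [0.4 0.1 1.9 2.1 1.9 0.1 0.9 2.1 0.7 2.7 2.3 4.7 2.3 0.3 4.  2.6]
```

```bash
python3 -m inch '[[4,6,0,10],[8,12,0,20],[13,18,0,30],[19,24,0,40],[25,31,0,50],[31,38,0,60],[37,45,0,70],[43,52,0,80]]' 0 40; python3 -c "
from workcell import bot;o=bot.get_obs();print(o['q'],o['ee_pos'],o['tcp_rot'],o['wrist_force'],o['torque'])"
```

```text
time: 2.1
ee_pos: [0.4395, -0.1473, 0.2396]
tcp_rot: [180.0, 0.0, 93.3]
wrist_force: [0.3, -1.4, 0.8]
opening: 0.0002
grasp_force: 0.0
[-1.85206854e+01 -6.85480405e+00 -1.56644421e+00  9.52333498e+01
 -8.62911615e-03  6.82074782e+01] [ 0.43950859 -0.14727798  0.23956049] [1.79952125e+02 2.84347202e-02 9.32718203e+01] [ 0.31261952 -1.38618468  0.75297113] [-0.03561672 -0.08571951  0.01988835]
```

The yaw limit is q1 ≤ yaw ≤ q1+360, so I'll push with tool yaw = θ+90, running about 310 down to 110. Nut c goes first; I'm winding up the yaw while approaching.

```bash
python3 -m inch '[[0.5,0.5,0,10.7],[1,1,0,21.4],[1.5,2,0,32.1],[2,3,0,42.8],[2.5,4,0,53.5],[3,5,0,64.2],[3.5,6,0,74.9],[3.5,7,0,85.6]]'
python3 -m inch '[[0.2,0.5,-0.5,10.7],[0.4,1,-1,21.4],[0.6,1.5,-1.5,32.1],[0.7,2,-2,42.8],[0.7,2.5,-2.5,53.5],[0.7,2.6,-3,64.2],[0.7,2.6,-4,74.9],[0.7,2.6,-4.5,85.6]]'
cat > rows.py <<'E'
# rows.py nut th_from th_to n z_end : rows along the circle from the current pose
import sys; from h import *
A=dict(a=(.6315,.1321),b=(.4915,.1305),c=(.4931,-.0095),d=(.6331,-.0079))
def pose(n,th):
    c,s=np.cos(np.radians(th)),np.sin(np.radians(th)); return np.array(A[n])+.04*np.array([c,s])-.017*np.array([s,-c])
n,t0,t1,k,z=sys.argv[1],*map(float,sys.argv[2:]); k=int(k)
o=bot.get_obs(); e=o["ee_pos"]; y=o["tcp_rot"][2]%360
print(e,y,o["q"][5],o["wrist_force"])
rows=[]
for th in np.linspace(t0,t1,k+1)[1:] if t0!=t1 else [t0]:
    d=pose(n,th)-e[:2]; rows.append([round(d[0]*100,2),round(d[1]*100,2),round((z-e[2])*100,1),round(((th+90-y+180)%360)-180,1)])
print(rows)
E
python3 rows.py c 232 232 1 .104
```

```text
time: 3.1
ee_pos: [0.4737, -0.0788, 0.2392]
tcp_rot: [-180.0, -0.0, 178.9]
wrist_force: [-0.0, -0.4, -0.6]
opening: 0.0002
grasp_force: 0.0
time: 4.1
ee_pos: [0.4803, -0.053, 0.1938]
tcp_rot: [180.0, -0.0, -95.5]
wrist_force: [0.2, -0.2, 0.3]
opening: 0.0004
grasp_force: 0.0
[ 0.48030445 -0.05304819  0.19380793] 264.49460169055453 -90.79685474203345 [ 0.23318157 -0.17249064  0.34299246]
[[np.float64(0.16), np.float64(0.16), np.float64(-9.0), np.float64(57.5)]]
```

```bash
python3 -m inch '[[0.1,0.1,-1,10.7],[0.2,0.2,-2,21.4],[0.2,0.2,-3,32.1],[0.2,0.2,-4,42.8],[0.2,0.2,-5,53.5],[0.2,0.2,-6.5,57.5],[0.2,0.2,-9,57.5],[0.2,0.2,-9,57.5]]'
sed -i 's/round(d\[0\]\*100,2),round(d\[1\]\*100,2)/float(round(d[0]*100,2)),float(round(d[1]*100,2))/;s/round((z-e\[2\])\*100,1),round(((th+90-y+180)%360)-180,1)/float(round((z-e[2])*100,1)),float(round(((th+90-y+180)%360)-180,1))/' rows.py
python3 rows.py c 232 82 15 .104
```

```text
time: 5.1
ee_pos: [0.4814, -0.051, 0.1028]
tcp_rot: [179.9, 0.1, -38.4]
wrist_force: [-0.2, -0.4, -0.2]
opening: -0.0001
grasp_force: 0.0
[ 0.48136942 -0.05098969  0.10284225] 321.6307566083931 -147.6779810241281 [-0.16692976 -0.44446235 -0.15601496]
[[-0.66, 0.21, 0.1, -9.6], [-1.32, 0.59, 0.1, -19.6], [-1.9, 1.07, 0.1, -29.6], [-2.39, 1.65, 0.1, -39.6], [-2.77, 2.31, 0.1, -49.6], [-3.02, 3.02, 0.1, -59.6], [-3.16, 3.77, 0.1, -69.6], [-3.16, 4.53, 0.1, -79.6], [-3.03, 5.27, 0.1, -89.6], [-2.77, 5.98, 0.1, -99.6], [-2.39, 6.64, 0.1, -109.6], [-1.9, 7.22, 0.1, -119.6], [-1.32, 7.71, 0.1, -129.6], [-0.67, 8.09, 0.1, -139.6], [0.05, 8.35, 0.1, -149.6]]
```

```bash
python3 -m inch '[[-0.66,0.21,0,-9.6],[-1.32,0.59,0,-19.6],[-1.9,1.07,0,-29.6],[-2.39,1.65,0,-39.6],[-2.77,2.31,0,-49.6],[-3.02,3.02,0,-59.6],[-3.16,3.77,0,-69.6],[-3.16,4.53,0,-79.6]]'; python3 rows.py c 152 82 8 .104
```

```text
time: 6.1
ee_pos: [0.45, -0.0061, 0.1048]
tcp_rot: [180.0, -0.1, -118.3]
wrist_force: [-4.1, -2.9, -4.1]
opening: -0.0002
grasp_force: 2.4
[ 0.44996236 -0.0061452   0.10477034] 241.67555822261534 -62.408851440986446 [-4.09627239 -2.85960624 -4.09368564]
[[0.09, 0.7, -0.1, -8.4], [0.3, 1.33, -0.1, -17.2], [0.6, 1.92, -0.1, -25.9], [0.98, 2.46, -0.1, -34.7], [1.45, 2.93, -0.1, -43.4], [1.98, 3.33, -0.1, -52.2], [2.56, 3.64, -0.1, -60.9], [3.19, 3.86, -0.1, -69.7]]
```

```bash
cat > f.py <<'E'
# f.py nut theta step z : tangential force and next rows
import sys,subprocess; from h import *
n,th,st,z=sys.argv[1],*map(float,sys.argv[2:])
for i in range(1): f=bot.get_obs()["wrist_force"]
c,s=np.cos(np.radians(th)),np.sin(np.radians(th))
print("Ftan",-(f[0]*s-f[1]*c),"Frad",f[0]*c+f[1]*s,"Fz",f[2])
o=bot.get_obs(); a=np.radians(2); e=o["ee_pos"]
sys.argv=["rows.py",n,str(th),str(th-st),"3",str(z)]; exec(open("rows.py").read())
E
python3 -m inch '[[0.09,0.7,0,-8.4],[0.3,1.33,-0.1,-17.2],[0.6,1.92,-0.1,-25.9],[0.98,2.46,-0.1,-34.7],[1.45,2.93,-0.1,-43.4],[1.98,3.33,-0.1,-52.2],[2.56,3.64,-0.1,-60.9],[3.19,3.86,-0.1,-69.7]]'; python3 f.py c 82 6 .104
```

```text
time: 7.1
ee_pos: [0.4818, 0.0333, 0.1035]
tcp_rot: [180.0, -0.2, 172.1]
wrist_force: [-4.3, 1.3, -5.3]
opening: -0.0001
grasp_force: 2.4
Ftan 4.414730145106776 Frad 0.7308408143591487 Fz -5.315706286281703
[0.48180215 0.03329778 0.10349397] 172.07224522710274 11.852308813016736 [-4.27005291  1.33814001 -5.31570629]
[[0.15, -0.05, 0.1, -2.1], [0.3, -0.01, 0.1, -4.1], [0.45, 0.01, 0.1, -6.1]]
```

```bash
cat > f.py <<'E'
# f.py nut theta step : tangential force and next increments (cm, deg)
import sys; from h import *
n,th,st=sys.argv[1],*map(float,sys.argv[2:])
o=bot.get_obs(); f=o["wrist_force"]; r=np.radians
c,s=np.cos(r(th)),np.sin(r(th))
P=lambda t:4*np.array([np.cos(r(t)),np.sin(r(t))])-1.7*np.array([np.sin(r(t)),-np.cos(r(t))])
print("Ftan %.1f Frad %.1f Fz %.1f yawerr %.1f"%(-(f[0]*s-f[1]*c),f[0]*c+f[1]*s,f[2],(o["tcp_rot"][2]-th-90+180)%360-180))
for k in range(1,4):
  t=th;L=[]
  for i in range(1,3): L.append([*(float(x) for x in np.round(P(th-st*(k-1)-st*i/2)-P(th-st*(k-1)),2)),0,-st*i/2])
  print(th-k*st,L)
E
python3 f.py c 82 10;python3 f.py c 72 6
python3 -m inch '[[0.18,0.03,0,-2.5],[0.37,0.04,0,-5],[0.57,0.05,0,-7.5],[0.75,0.04,0,-10],[0.75,0.04,0,-10],[0.75,0.04,0,-10],[0.75,0.04,0,-10],[0.75,0.04,0,-10]]'; python3 f.py c 72 6
```

```text
Ftan 4.4 Frad 0.7 Fz -5.3 yawerr 0.1
72.0 [[0.37, 0.08, 0, -5.0], [0.75, 0.13, 0, -10.0]]
62.0 [[0.38, 0.02, 0, -5.0], [0.76, 0.0, 0, -10.0]]
52.0 [[0.38, -0.05, 0, -5.0], [0.75, -0.13, 0, -10.0]]
Ftan 4.5 Frad -0.0 Fz -5.3 yawerr 10.1
66.0 [[0.23, 0.01, 0, -3.0], [0.45, 0.02, 0, -6.0]]
60.0 [[0.23, -0.01, 0, -3.0], [0.45, -0.03, 0, -6.0]]
54.0 [[0.23, -0.03, 0, -3.0], [0.45, -0.08, 0, -6.0]]
time: 8.1
ee_pos: [0.4896, 0.0338, 0.1038]
tcp_rot: [180.0, -0.1, 162.4]
wrist_force: [-3.5, 3.6, -2.2]
opening: 0.0002
grasp_force: 2.2
Ftan 4.4 Frad 2.3 Fz -2.2 yawerr 0.4
66.0 [[0.23, 0.01, 0, -3.0], [0.45, 0.02, 0, -6.0]]
60.0 [[0.23, -0.01, 0, -3.0], [0.45, -0.03, 0, -6.0]]
54.0 [[0.23, -0.03, 0, -3.0], [0.45, -0.08, 0, -6.0]]
```

```bash
python3 -m inch '[[0.1,0.02,0,-1.5],[0.23,0.04,0,-3],[0.34,0.05,0,-4.5],[0.45,0.06,0,-6],[0.45,0.06,0,-6],[0.45,0.06,0,-6],[0.45,0.06,0,-6],[0.45,0.06,0,-6]]'; python3 f.py c 66 6
```

```text
time: 9.1
ee_pos: [0.4945, 0.0339, 0.1035]
tcp_rot: [180.0, -0.0, 156.4]
wrist_force: [-4.1, 3.2, -2.2]
opening: -0.0001
grasp_force: 2.5
Ftan 5.0 Frad 1.3 Fz -2.2 yawerr 0.4
60.0 [[0.23, -0.01, 0, -3.0], [0.45, -0.03, 0, -6.0]]
54.0 [[0.23, -0.03, 0, -3.0], [0.45, -0.08, 0, -6.0]]
48.0 [[0.22, -0.06, 0, -3.0], [0.44, -0.13, 0, -6.0]]
```

```bash
python3 -m inch '[[0.1,0,0,-1.5],[0.23,0,0,-3],[0.34,0,0,-4.5],[0.45,0,0,-6],[0.45,0,0,-6],[0.45,0,0,-6],[0.45,0,0,-6],[0.45,0,0,-6]]'; python3 f.py c 60 6
```

```text
time: 10.1
ee_pos: [0.499, 0.0337, 0.1033]
tcp_rot: [-180.0, -0.0, 150.4]
wrist_force: [-5.2, 1.1, -2.6]
opening: 0.0
grasp_force: 2.4
Ftan 5.1 Frad -1.6 Fz -2.6 yawerr 0.4
54.0 [[0.23, -0.03, 0, -3.0], [0.45, -0.08, 0, -6.0]]
48.0 [[0.22, -0.06, 0, -3.0], [0.44, -0.13, 0, -6.0]]
42.0 [[0.21, -0.08, 0, -3.0], [0.42, -0.17, 0, -6.0]]
```

```bash
python3 -m inch '[[0.1,-0.01,0,-1.5],[0.23,-0.03,0,-3],[0.34,-0.05,0,-4.5],[0.45,-0.08,0,-6],[0.45,-0.08,0,-6],[0.45,-0.08,0,-6],[0.45,-0.08,0,-6],[0.45,-0.08,0,-6]]'; python3 f.py c 54 6
```

```text
time: 11.1
ee_pos: [0.5035, 0.033, 0.1032]
tcp_rot: [-180.0, -0.0, 144.4]
wrist_force: [-3.6, 0.9, -3.3]
opening: -0.0002
grasp_force: 2.3
Ftan 3.5 Frad -1.4 Fz -3.3 yawerr 0.4
48.0 [[0.22, -0.06, 0, -3.0], [0.44, -0.13, 0, -6.0]]
42.0 [[0.21, -0.08, 0, -3.0], [0.42, -0.17, 0, -6.0]]
36.0 [[0.2, -0.1, 0, -3.0], [0.4, -0.21, 0, -6.0]]
```

```bash
python3 -m inch '[[0.1,-0.02,0,-1.5],[0.22,-0.06,0,-3],[0.33,-0.09,0,-4.5],[0.44,-0.13,0,-6],[0.44,-0.13,0,-6],[0.44,-0.13,0,-6],[0.44,-0.13,0,-6],[0.44,-0.13,0,-6]]'; python3 f.py c 48 6
```

```text
time: 12.1
ee_pos: [0.507, 0.0323, 0.1031]
tcp_rot: [-180.0, -0.2, 138.4]
wrist_force: [-10.1, 5.1, -1.8]
opening: 0.0001
grasp_force: 5.6
Ftan 10.9 Frad -3.0 Fz -1.8 yawerr 0.4
42.0 [[0.21, -0.08, 0, -3.0], [0.42, -0.17, 0, -6.0]]
36.0 [[0.2, -0.1, 0, -3.0], [0.4, -0.21, 0, -6.0]]
30.0 [[0.19, -0.12, 0, -3.0], [0.38, -0.25, 0, -6.0]]
```

Nut c came up firm at 10.9 N. Backing off and moving on to nut a, diagonally opposite.

```bash
python3 -m inch '[[-0.6,0.5,0,0],[-0.6,0.6,3,10.7],[0,1,7,21.4],[2,2,8,32.1],[4,3.5,8,42.8],[6,4.5,8,53.5],[8,5.5,8,64.2],[10,6,8,74.9]]'
python3 -m inch '[[0.5,0.1,0,10.7],[0.5,0.1,0,21.4],[0.5,0.1,0,32.1],[0.5,0.1,0,42.8],[0.5,0.1,-1,53.5],[0.5,0.1,-2,64.2],[0.5,0.1,-3,74.9],[0.5,0.1,-4,85.6]]'
python3 rows.py a 221 151 7 .104
```

```text
time: 13.1
ee_pos: [0.6099, 0.0922, 0.1843]
tcp_rot: [-179.9, 0.2, -146.4]
wrist_force: [0.9, -0.4, 0.8]
opening: -0.0002
grasp_force: 0.0
time: 14.1
ee_pos: [0.6143, 0.0926, 0.1439]
tcp_rot: [-179.8, -0.1, -60.8]
wrist_force: [-0.7, -0.2, -0.7]
opening: -0.0
grasp_force: 0.0
[0.61431587 0.09263858 0.14394813] 299.2074733972862 -110.6148993275065 [-0.68747353 -0.21365436 -0.73669225]
[[-0.83, 0.43, -4.0, 1.8], [-1.41, 0.93, -4.0, -8.2], [-1.88, 1.51, -4.0, -18.2], [-2.25, 2.18, -4.0, -28.2], [-2.5, 2.89, -4.0, -38.2], [-2.62, 3.64, -4.0, -48.2], [-2.6, 4.4, -4.0, -58.2]]
```

```bash
python3 -m inch '[[-0.1,0,-2,10.5],[-0.2,0,-4,11.5],[-0.83,0.43,-4,1.8],[-1.41,0.93,-4,-8.2],[-1.88,1.51,-4,-18.2],[-2.25,2.18,-4,-28.2],[-2.5,2.89,-4,-38.2],[-2.62,3.64,-4,-48.2]]'; python3 f.py a 161 6 ;python3 rows.py a 161 81 8 .104
```

```text
time: 15.1
ee_pos: [0.5871, 0.1284, 0.1033]
tcp_rot: [-179.9, -0.1, -109.7]
wrist_force: [-2.3, -3.9, -2.7]
opening: 0.0001
grasp_force: 2.2
Ftan 4.4 Frad 0.9 Fz -2.7 yawerr -0.7
155.0 [[-0.01, 0.23, 0, -3.0], [-0.01, 0.45, 0, -6.0]]
149.0 [[0.01, 0.23, 0, -3.0], [0.04, 0.45, 0, -6.0]]
143.0 [[0.04, 0.22, 0, -3.0], [0.09, 0.45, 0, -6.0]]
[0.58713189 0.12842374 0.10333888] 250.29396542997915 -57.90524397768909 [-2.30845922 -3.86447845 -2.66163968]
[[0.11, 0.82, 0.1, -9.3], [0.26, 1.56, 0.1, -19.3], [0.53, 2.27, 0.1, -29.3], [0.92, 2.92, 0.1, -39.3], [1.42, 3.49, 0.1, -49.3], [2.0, 3.97, 0.1, -59.3], [2.67, 4.34, 0.1, -69.3], [3.38, 4.58, 0.1, -79.3]]
```

```bash
python3 -m inch '[[0.1,0.75,0,-9.3],[0.26,1.52,0,-19.3],[0.53,2.25,0,-29.3],[0.92,2.9,0,-39.3],[1.42,3.47,0,-49.3],[2,3.95,0,-59.3],[2.67,4.32,0,-69.3],[3.38,4.56,0,-79.3]]'; python3 f.py a 81 16;python3 f.py a 65 6
```

```text
time: 16.1
ee_pos: [0.6206, 0.1751, 0.103]
tcp_rot: [180.0, -0.0, 171.1]
wrist_force: [-4.9, 1.5, -3.9]
opening: 0.0002
grasp_force: 2.4
Ftan 5.0 Frad 0.7 Fz -3.9 yawerr 0.1
65.0 [[0.6, 0.11, 0, -8.0], [1.2, 0.13, 0, -16.0]]
49.0 [[0.6, -0.06, 0, -8.0], [1.19, -0.21, 0, -16.0]]
33.0 [[0.56, -0.23, 0, -8.0], [1.09, -0.53, 0, -16.0]]
Ftan 5.0 Frad -0.7 Fz -3.9 yawerr 16.1
59.0 [[0.23, -0.01, 0, -3.0], [0.45, -0.04, 0, -6.0]]
53.0 [[0.22, -0.04, 0, -3.0], [0.45, -0.09, 0, -6.0]]
47.0 [[0.22, -0.06, 0, -3.0], [0.44, -0.13, 0, -6.0]]
```

```bash
python3 -m inch '[[0.3,0.08,0,-4],[0.6,0.14,0,-8],[0.91,0.17,0,-12],[1.21,0.18,0,-16],[1.21,0.18,0,-16],[1.21,0.18,0,-16],[1.21,0.18,0,-16],[1.21,0.18,0,-16]]'; python3 f.py a 65 6
```

```text
time: 17.1
ee_pos: [0.6329, 0.1766, 0.1034]
tcp_rot: [180.0, 0.0, 155.4]
wrist_force: [-2.5, 1.3, -3.0]
opening: -0.0004
grasp_force: 1.7
Ftan 2.9 Frad 0.1 Fz -3.0 yawerr 0.4
59.0 [[0.23, -0.01, 0, -3.0], [0.45, -0.04, 0, -6.0]]
53.0 [[0.22, -0.04, 0, -3.0], [0.45, -0.09, 0, -6.0]]
47.0 [[0.22, -0.06, 0, -3.0], [0.44, -0.13, 0, -6.0]]
```

```bash
python3 -m inch '[[0.11,0,0,-1.5],[0.23,-0.01,0,-3],[0.34,-0.02,0,-4.5],[0.45,-0.04,0,-6],[0.45,-0.04,0,-6],[0.45,-0.04,0,-6],[0.45,-0.04,0,-6],[0.45,-0.04,0,-6]]'; python3 f.py a 59 6
```

```text
time: 18.1
ee_pos: [0.6374, 0.1762, 0.1034]
tcp_rot: [180.0, 0.0, 149.3]
wrist_force: [-2.0, 3.3, -1.3]
opening: 0.0001
grasp_force: 1.9
Ftan 3.4 Frad 1.8 Fz -1.3 yawerr 0.3
53.0 [[0.22, -0.04, 0, -3.0], [0.45, -0.09, 0, -6.0]]
47.0 [[0.22, -0.06, 0, -3.0], [0.44, -0.13, 0, -6.0]]
41.0 [[0.21, -0.08, 0, -3.0], [0.42, -0.18, 0, -6.0]]
```

```bash
python3 -m inch '[[0.11,-0.02,0,-1.5],[0.22,-0.04,0,-3],[0.34,-0.06,0,-4.5],[0.45,-0.09,0,-6],[0.45,-0.09,0,-6],[0.45,-0.09,0,-6],[0.45,-0.09,0,-6],[0.45,-0.09,0,-6]]'; python3 f.py a 53 6
```

```text
time: 19.1
ee_pos: [0.6411, 0.1758, 0.1032]
tcp_rot: [-180.0, -0.1, 143.3]
wrist_force: [-7.0, 6.4, -1.5]
opening: 0.0003
grasp_force: 4.6
Ftan 9.5 Frad 0.9 Fz -1.5 yawerr 0.3
47.0 [[0.22, -0.06, 0, -3.0], [0.44, -0.13, 0, -6.0]]
41.0 [[0.21, -0.08, 0, -3.0], [0.42, -0.18, 0, -6.0]]
35.0 [[0.2, -0.1, 0, -3.0], [0.4, -0.22, 0, -6.0]]
```

Nut a came up firm at 9.5 N. Nut d is next, as it needs less rewinding than b.

```bash
python3 -m inch '[[-0.6,0.4,0,0],[-0.6,0.4,3,10.7],[-0.8,0,7,21.4],[-1,-2,8,32.1],[-1.2,-5,8,42.8],[-1.4,-8,8,53.5],[-1.6,-11,8,64.2],[-1.7,-14,8,74.9]]'
python3 -m inch '[[0,0,0,10.7],[0,0,0,21.4],[0,0,0,32.1],[0,0,0,42.8],[0,0,-1,53.5],[0,0,-2,64.2],[0,0,-3,74.9],[0,0,-4,85.6]]'
sed -i 's/th+90-y/th+(270 if n in "bd" else 90)-y/' rows.py; sed -i 's/-th-90+180/-th-(270 if n in "bd" else 90)+180/' f.py
python3 rows.py d 79 39 4 .104
```

```text
time: 20.1
ee_pos: [0.6252, 0.0335, 0.1841]
tcp_rot: [-179.9, 0.0, -141.5]
wrist_force: [-0.2, -0.0, -0.4]
opening: 0.0
grasp_force: 0.0
time: 21.1
ee_pos: [0.6254, 0.0344, 0.1437]
tcp_rot: [-180.0, -0.1, -55.9]
wrist_force: [0.6, 0.1, 0.5]
opening: -0.0
grasp_force: 0.0
[0.62538605 0.03440837 0.14365827] 304.0947275072489 -120.90722533985843 [0.60303012 0.13885944 0.53110603]
[[0.62, 0.11, -4.0, 34.9], [1.37, 0.07, -4.0, 24.9], [2.11, -0.1, -4.0, 14.9], [2.81, -0.39, -4.0, 4.9]]
```

```bash
python3 -m inch '[[-0.3,0,0,10.7],[-0.3,0,0,21.4],[-0.3,0,-1,32.1],[-0.3,0,-2.5,42.8],[-0.3,0,-4,46],[0.62,0.11,-4,36],[1.37,0.07,-4,25.3],[2.11,-0.1,-4,14.9]]'; python3 f.py d 49 6 ;python3 rows.py d 49 -31 8 .104
```

```text
time: 22.1
ee_pos: [0.6456, 0.034, 0.1029]
tcp_rot: [179.9, 0.0, -41.7]
wrist_force: [-3.0, 3.0, -3.9]
opening: 0.0001
grasp_force: 2.2
Ftan 4.2 Frad 0.3 Fz -3.9 yawerr -0.7
43.0 [[0.21, -0.08, 0, -3.0], [0.42, -0.16, 0, -6.0]]
37.0 [[0.21, -0.1, 0, -3.0], [0.41, -0.21, 0, -6.0]]
31.0 [[0.19, -0.12, 0, -3.0], [0.38, -0.25, 0, -6.0]]
[0.6456114  0.03398587 0.1029169 ] 318.3300993097937 -135.30651254403216 [-2.99849539  2.97874281 -3.86517584]
[[0.79, -0.35, 0.1, -9.3], [1.42, -0.76, 0.1, -19.3], [1.98, -1.28, 0.1, -29.3], [2.43, -1.88, 0.1, -39.3], [2.78, -2.56, 0.1, -49.3], [3.0, -3.28, 0.1, -59.3], [3.09, -4.03, 0.1, -69.3], [3.05, -4.79, 0.1, -79.3]]
```

```bash
python3 -m inch '[[0.75,-0.33,0,-9.3],[1.4,-0.76,0,-19.3],[1.96,-1.28,0,-29.3],[2.42,-1.88,0,-39.3],[2.77,-2.56,0,-49.3],[3,-3.28,0,-59.3],[3.08,-4.03,0,-69.3],[3.04,-4.77,0,-79.3]]'; python3 f.py d -31 6 ;python3 rows.py d -31 -75 5 .104;python3 f.py d -75 6
```

```text
time: 23.1
ee_pos: [0.6767, -0.0134, 0.1031]
tcp_rot: [-180.0, 0.0, -120.9]
wrist_force: [0.5, 5.4, -4.4]
opening: 0.0
grasp_force: 2.6
Ftan 4.9 Frad -2.4 Fz -4.4 yawerr 0.1
-37.0 [[-0.04, -0.22, 0, -3.0], [-0.09, -0.45, 0, -6.0]]
-43.0 [[-0.06, -0.22, 0, -3.0], [-0.13, -0.44, 0, -6.0]]
-49.0 [[-0.08, -0.21, 0, -3.0], [-0.18, -0.42, 0, -6.0]]
[ 0.6767349  -0.01336233  0.10308292] 239.0656989137749 -60.20792237827227 [ 0.47650599  5.42047143 -4.41735391]
[[-0.2, -0.71, 0.1, -8.9], [-0.44, -1.33, 0.1, -17.7], [-0.78, -1.91, 0.1, -26.5], [-1.19, -2.43, 0.1, -35.3], [-1.69, -2.88, 0.1, -44.1]]
Ftan 1.9 Frad -5.1 Fz -4.4 yawerr 44.1
-81.0 [[-0.18, -0.14, 0, -3.0], [-0.37, -0.26, 0, -6.0]]
-87.0 [[-0.2, -0.12, 0, -3.0], [-0.4, -0.22, 0, -6.0]]
-93.0 [[-0.21, -0.09, 0, -3.0], [-0.42, -0.18, 0, -6.0]]
```

```bash
python3 -m inch '[[-0.18,-0.69,0,-8.9],[-0.43,-1.32,0,-17.7],[-0.77,-1.9,0,-26.5],[-1.18,-2.42,0,-35.3],[-1.68,-2.87,0,-44.1],[-1.86,-3,0,-47],[-1.86,-3,0,-47],[-1.86,-3,0,-47]]'; python3 f.py d -78 6
```

```text
time: 24.1
ee_pos: [0.6584, -0.044, 0.1037]
tcp_rot: [-179.9, 0.1, -167.5]
wrist_force: [4.5, -1.1, -2.3]
opening: 0.0001
grasp_force: 2.2
Ftan 4.1 Frad 2.0 Fz -2.3 yawerr 0.5
-84.0 [[-0.19, -0.13, 0, -3.0], [-0.39, -0.24, 0, -6.0]]
-90.0 [[-0.2, -0.11, 0, -3.0], [-0.41, -0.2, 0, -6.0]]
-96.0 [[-0.21, -0.08, 0, -3.0], [-0.43, -0.16, 0, -6.0]]
```

```bash
python3 -m inch '[[-0.1,-0.07,0,-1.5],[-0.19,-0.13,0,-3],[-0.29,-0.19,0,-4.5],[-0.39,-0.24,0,-6],[-0.39,-0.24,0,-6],[-0.39,-0.24,0,-6],[-0.39,-0.24,0,-6],[-0.39,-0.24,0,-6]]'; python3 f.py d -84 6
```

```text
time: 25.1
ee_pos: [0.654, -0.0463, 0.1035]
tcp_rot: [-180.0, 0.0, -173.6]
wrist_force: [4.5, -1.7, -0.8]
opening: -0.0001
grasp_force: 2.2
Ftan 4.3 Frad 2.2 Fz -0.8 yawerr 0.4
-90.0 [[-0.2, -0.11, 0, -3.0], [-0.41, -0.2, 0, -6.0]]
-96.0 [[-0.21, -0.08, 0, -3.0], [-0.43, -0.16, 0, -6.0]]
-102.0 [[-0.22, -0.06, 0, -3.0], [-0.44, -0.11, 0, -6.0]]
```

```bash
python3 -m inch '[[-0.1,-0.06,0,-1.5],[-0.2,-0.11,0,-3],[-0.31,-0.16,0,-4.5],[-0.41,-0.2,0,-6],[-0.41,-0.2,0,-6],[-0.41,-0.2,0,-6],[-0.41,-0.2,0,-6],[-0.41,-0.2,0,-6]]'; python3 f.py d -90 6
```

```text
time: 26.1
ee_pos: [0.6498, -0.0481, 0.1033]
tcp_rot: [-180.0, -0.0, -179.5]
wrist_force: [4.6, -2.4, -1.0]
opening: -0.0
grasp_force: 2.1
Ftan 4.6 Frad 2.4 Fz -1.0 yawerr 0.5
-96.0 [[-0.21, -0.08, 0, -3.0], [-0.43, -0.16, 0, -6.0]]
-102.0 [[-0.22, -0.06, 0, -3.0], [-0.44, -0.11, 0, -6.0]]
-108.0 [[-0.22, -0.04, 0, -3.0], [-0.45, -0.06, 0, -6.0]]
```

```bash
python3 -m inch '[[-0.11,-0.04,0,-1.5],[-0.21,-0.08,0,-3],[-0.32,-0.12,0,-4.5],[-0.43,-0.16,0,-6],[-0.43,-0.16,0,-6],[-0.43,-0.16,0,-6],[-0.43,-0.16,0,-6],[-0.43,-0.16,0,-6]]'; python3 f.py d -96 6
```

```text
time: 27.1
ee_pos: [0.6454, -0.0495, 0.1032]
tcp_rot: [-180.0, -0.0, 174.4]
wrist_force: [3.4, -2.7, -3.8]
opening: 0.0
grasp_force: 2.0
Ftan 3.7 Frad 2.3 Fz -3.8 yawerr 0.4
-102.0 [[-0.22, -0.06, 0, -3.0], [-0.44, -0.11, 0, -6.0]]
-108.0 [[-0.22, -0.04, 0, -3.0], [-0.45, -0.06, 0, -6.0]]
-114.0 [[-0.23, -0.01, 0, -3.0], [-0.45, -0.02, 0, -6.0]]
```

```bash
python3 -m inch '[[-0.11,-0.03,0,-1.5],[-0.22,-0.06,0,-3],[-0.33,-0.09,0,-4.5],[-0.44,-0.11,0,-6],[-0.44,-0.11,0,-6],[-0.44,-0.11,0,-6],[-0.44,-0.11,0,-6],[-0.44,-0.11,0,-6]]'; python3 f.py d -102 6
```

```text
time: 28.1
ee_pos: [0.641, -0.0505, 0.1033]
tcp_rot: [180.0, -0.0, 168.4]
wrist_force: [3.8, -1.4, -3.2]
opening: -0.0001
grasp_force: 1.8
Ftan 4.0 Frad 0.5 Fz -3.2 yawerr 0.4
-108.0 [[-0.22, -0.04, 0, -3.0], [-0.45, -0.06, 0, -6.0]]
-114.0 [[-0.23, -0.01, 0, -3.0], [-0.45, -0.02, 0, -6.0]]
-120.0 [[-0.23, 0.01, 0, -3.0], [-0.45, 0.03, 0, -6.0]]
```

```bash
python3 -m inch '[[-0.11,-0.02,0,-1.5],[-0.22,-0.04,0,-3],[-0.34,-0.05,0,-4.5],[-0.45,-0.06,0,-6],[-0.45,-0.06,0,-6],[-0.45,-0.06,0,-6],[-0.45,-0.06,0,-6],[-0.45,-0.06,0,-6]]'; python3 f.py d -108 6
```

```text
time: 29.1
ee_pos: [0.6365, -0.0512, 0.1033]
tcp_rot: [-180.0, -0.0, 162.4]
wrist_force: [2.7, -1.2, -2.8]
opening: -0.0003
grasp_force: 1.8
Ftan 2.9 Frad 0.3 Fz -2.8 yawerr 0.4
-114.0 [[-0.23, -0.01, 0, -3.0], [-0.45, -0.02, 0, -6.0]]
-120.0 [[-0.23, 0.01, 0, -3.0], [-0.45, 0.03, 0, -6.0]]
-126.0 [[-0.23, 0.03, 0, -3.0], [-0.45, 0.08, 0, -6.0]]
```

```bash
python3 -m inch '[[-0.11,0,0,-1.5],[-0.23,-0.01,0,-3],[-0.34,-0.01,0,-4.5],[-0.45,-0.02,0,-6],[-0.45,-0.02,0,-6],[-0.45,-0.02,0,-6],[-0.45,-0.02,0,-6],[-0.45,-0.02,0,-6]]'; python3 f.py d -114 6
```

```text
time: 30.1
ee_pos: [0.632, -0.0514, 0.1033]
tcp_rot: [-180.0, -0.0, 156.4]
wrist_force: [4.0, -1.1, -2.5]
opening: -0.0003
grasp_force: 1.8
Ftan 4.1 Frad -0.6 Fz -2.5 yawerr 0.4
-120.0 [[-0.23, 0.01, 0, -3.0], [-0.45, 0.03, 0, -6.0]]
-126.0 [[-0.23, 0.03, 0, -3.0], [-0.45, 0.08, 0, -6.0]]
-132.0 [[-0.22, 0.06, 0, -3.0], [-0.44, 0.13, 0, -6.0]]
```

```bash
python3 -m inch '[[-0.11,0,0,-1.5],[-0.23,0.01,0,-3],[-0.34,0.02,0,-4.5],[-0.45,0.03,0,-6],[-0.45,0.03,0,-6],[-0.45,0.03,0,-6],[-0.45,0.03,0,-6],[-0.45,0.03,0,-6]]'; python3 f.py d -120 6
```

```text
time: 31.1
ee_pos: [0.6275, -0.0511, 0.1033]
tcp_rot: [-180.0, -0.0, 150.4]
wrist_force: [4.3, -1.2, -2.7]
opening: -0.0001
grasp_force: 1.8
Ftan 4.3 Frad -1.1 Fz -2.7 yawerr 0.4
-126.0 [[-0.23, 0.03, 0, -3.0], [-0.45, 0.08, 0, -6.0]]
-132.0 [[-0.22, 0.06, 0, -3.0], [-0.44, 0.13, 0, -6.0]]
-138.0 [[-0.21, 0.08, 0, -3.0], [-0.42, 0.17, 0, -6.0]]
```

```bash
python3 -m inch '[[-0.11,0.01,0,-1.5],[-0.23,0.03,0,-3],[-0.34,0.05,0,-4.5],[-0.45,0.08,0,-6],[-0.45,0.08,0,-6],[-0.45,0.08,0,-6],[-0.45,0.08,0,-6],[-0.45,0.08,0,-6]]'; python3 f.py d -126 6
```

```text
time: 32.1
ee_pos: [0.6232, -0.0504, 0.1034]
tcp_rot: [180.0, 0.0, 144.4]
wrist_force: [4.8, -3.1, -3.2]
opening: -0.0003
grasp_force: 2.7
Ftan 5.7 Frad -0.3 Fz -3.2 yawerr 0.4
-132.0 [[-0.22, 0.06, 0, -3.0], [-0.44, 0.13, 0, -6.0]]
-138.0 [[-0.21, 0.08, 0, -3.0], [-0.42, 0.17, 0, -6.0]]
-144.0 [[-0.2, 0.1, 0, -3.0], [-0.4, 0.21, 0, -6.0]]
```

```bash
python3 -m inch '[[-0.11,0.03,0,-1.5],[-0.22,0.06,0,-3],[-0.22,0.06,0,-3],[-0.22,0.06,0,-3],[-0.22,0.06,0,-3],[-0.22,0.06,0,-3],[-0.22,0.06,0,-3],[-0.22,0.06,0,-3]]'; python3 f.py d -129 6
```

```text
time: 33.1
ee_pos: [0.6215, -0.0501, 0.1035]
tcp_rot: [180.0, 0.1, 141.4]
wrist_force: [7.1, -3.9, -4.7]
opening: -0.0007
grasp_force: 4.1
Ftan 8.0 Frad -1.4 Fz -4.7 yawerr 0.4
-135.0 [[-0.22, 0.07, 0, -3.0], [-0.43, 0.15, 0, -6.0]]
-141.0 [[-0.21, 0.09, 0, -3.0], [-0.41, 0.19, 0, -6.0]]
-147.0 [[-0.2, 0.11, 0, -3.0], [-0.39, 0.23, 0, -6.0]]
```

Nut d is firm at 8 N. Nut b is the last one.

```bash
python3 -m inch '[[0.5,-0.4,0,0],[0.5,-0.4,3,10.7],[0,0,7,21.4],[-2,4,8,32.1],[-4,8,8,42.8],[-6,12,8,53.5],[-8,16,8,64.2],[-10,20,8,74.9]]'
python3 -m inch '[[-2,2.3,0,10.7],[-2,2.3,0,21.4],[-2,2.3,0,32.1],[-2,2.3,0,42.8],[-2,2.3,-1,53.5],[-2,2.3,-2,64.2],[-2,2.3,-3,74.9],[-2,2.3,-4,85.6]]'
python3 rows.py b 53 -7 6 .104
```

```text
time: 34.1
ee_pos: [0.5195, 0.1515, 0.1836]
tcp_rot: [180.0, -0.0, -143.3]
wrist_force: [0.7, 0.3, -0.5]
opening: 0.0002
grasp_force: 0.0
time: 35.1
ee_pos: [0.5002, 0.1733, 0.1432]
tcp_rot: [180.0, 0.0, -57.7]
wrist_force: [0.9, 1.4, 0.4]
opening: 0.0
grasp_force: 0.0
[0.50021179 0.17327255 0.14318141] 302.25405348770425 -103.16292661496946 [0.9060535  1.37652349 0.36205053]
[[0.89, -0.31, -3.9, 10.7], [1.56, -0.67, -3.9, 0.7], [2.15, -1.15, -3.9, -9.3], [2.64, -1.72, -3.9, -19.3], [3.03, -2.37, -3.9, -29.3], [3.31, -3.08, -3.9, -39.3]]
```

```bash
python3 -m inch '[[-0.1,0.1,-2,10.7],[-0.1,0.1,-3.9,20.7],[0.7,-0.25,-3.9,12],[1.56,-0.67,-3.9,1.3],[2.15,-1.15,-3.9,-9.3],[2.64,-1.72,-3.9,-19.3],[3.03,-2.37,-3.9,-29.3],[3.31,-3.08,-3.9,-39.3]]'; python3 f.py b -7 6 ;python3 rows.py b -7 -87 8 .104
```

```text
time: 36.1
ee_pos: [0.5328, 0.1432, 0.1037]
tcp_rot: [179.8, 0.1, -97.7]
wrist_force: [-1.6, 5.9, -3.7]
opening: -0.0001
grasp_force: 2.7
Ftan 5.7 Frad -2.3 Fz -3.7 yawerr -0.7
-13.0 [[0.06, -0.22, 0, -3.0], [0.1, -0.44, 0, -6.0]]
-19.0 [[0.03, -0.23, 0, -3.0], [0.06, -0.45, 0, -6.0]]
-25.0 [[0.01, -0.23, 0, -3.0], [0.01, -0.45, 0, -6.0]]
[0.53281936 0.1432317  0.10368411] 262.31933933872625 -67.3471481232196 [-1.55812653  5.94669102 -3.74292298]
[[0.19, -0.82, 0.0, -9.3], [0.2, -1.57, 0.0, -19.3], [0.09, -2.32, 0.0, -29.3], [-0.16, -3.04, 0.0, -39.3], [-0.53, -3.7, 0.0, -49.3], [-1.0, -4.29, 0.0, -59.3], [-1.58, -4.79, 0.0, -69.3], [-2.22, -5.18, 0.0, -79.3]]
```

```bash
python3 -m inch '[[0.19,-0.78,0,-9.3],[0.2,-1.55,0,-19.3],[0.09,-2.3,0,-29.3],[-0.16,-3.02,0,-39.3],[-0.53,-3.68,0,-49.3],[-1,-4.28,0,-59.3],[-1.57,-4.78,0,-69.3],[-2.22,-5.17,0,-79.3]]'; python3 f.py b -87 14; python3 f.py b -101 6
```

```text
time: 37.1
ee_pos: [0.5117, 0.0911, 0.1045]
tcp_rot: [179.9, 0.0, -177.0]
wrist_force: [4.9, 2.6, -3.3]
opening: -0.0001
grasp_force: 2.2
Ftan 5.0 Frad -2.3 Fz -3.3 yawerr -0.0
-101.0 [[-0.49, -0.2, 0, -7.0], [-1.0, -0.35, 0, -14.0]]
-115.0 [[-0.52, -0.08, 0, -7.0], [-1.06, -0.09, 0, -14.0]]
-129.0 [[-0.53, 0.05, 0, -7.0], [-1.05, 0.17, 0, -14.0]]
Ftan 4.3 Frad -3.4 Fz -3.3 yawerr 14.0
-107.0 [[-0.22, -0.04, 0, -3.0], [-0.45, -0.07, 0, -6.0]]
-113.0 [[-0.23, -0.02, 0, -3.0], [-0.45, -0.02, 0, -6.0]]
-119.0 [[-0.23, 0.01, 0, -3.0], [-0.45, 0.02, 0, -6.0]]
```

```bash
python3 -m inch '[[-0.25,-0.12,0,-3.5],[-0.49,-0.2,0,-7],[-0.74,-0.28,0,-10.5],[-1,-0.34,0,-14],[-1,-0.34,0,-14],[-1,-0.34,0,-14],[-1,-0.34,0,-14],[-1,-0.34,0,-14]]'; python3 f.py b -101 6
```

```text
time: 38.1
ee_pos: [0.5018, 0.0874, 0.1044]
tcp_rot: [180.0, -0.0, 169.4]
wrist_force: [2.9, -0.2, -0.9]
opening: -0.0003
grasp_force: 1.2
Ftan 2.9 Frad -0.3 Fz -0.9 yawerr 0.4
-107.0 [[-0.22, -0.04, 0, -3.0], [-0.45, -0.07, 0, -6.0]]
-113.0 [[-0.23, -0.02, 0, -3.0], [-0.45, -0.02, 0, -6.0]]
-119.0 [[-0.23, 0.01, 0, -3.0], [-0.45, 0.02, 0, -6.0]]
```

```bash
python3 -m inch '[[-0.11,-0.02,-0.1,-1.5],[-0.22,-0.04,-0.1,-3],[-0.34,-0.06,-0.1,-4.5],[-0.45,-0.07,-0.1,-6],[-0.45,-0.07,-0.1,-6],[-0.45,-0.07,-0.1,-6],[-0.45,-0.07,-0.1,-6],[-0.45,-0.07,-0.1,-6]]'; python3 f.py b -107 6
```

```text
time: 39.1
ee_pos: [0.4972, 0.0867, 0.1033]
tcp_rot: [-180.0, -0.0, 163.3]
wrist_force: [3.2, -1.6, 2.7]
opening: -0.0001
grasp_force: 1.4
Ftan 3.6 Frad 0.6 Fz 2.7 yawerr 0.3
-113.0 [[-0.23, -0.02, 0, -3.0], [-0.45, -0.02, 0, -6.0]]
-119.0 [[-0.23, 0.01, 0, -3.0], [-0.45, 0.02, 0, -6.0]]
-125.0 [[-0.23, 0.03, 0, -3.0], [-0.45, 0.07, 0, -6.0]]
```

```bash
python3 -m inch '[[-0.11,-0.01,0,-1.5],[-0.23,-0.02,0,-3],[-0.34,-0.02,0,-4.5],[-0.45,-0.02,0,-6],[-0.45,-0.02,0,-6],[-0.45,-0.02,0,-6],[-0.45,-0.02,0,-6],[-0.45,-0.02,0,-6]]'; python3 f.py b -113 6
```

```text
time: 40.1
ee_pos: [0.4927, 0.0865, 0.1033]
tcp_rot: [-180.0, -0.0, 157.3]
wrist_force: [2.2, -0.9, 1.1]
opening: 0.0
grasp_force: 1.4
Ftan 2.4 Frad -0.1 Fz 1.1 yawerr 0.3
-119.0 [[-0.23, 0.01, 0, -3.0], [-0.45, 0.02, 0, -6.0]]
-125.0 [[-0.23, 0.03, 0, -3.0], [-0.45, 0.07, 0, -6.0]]
-131.0 [[-0.22, 0.05, 0, -3.0], [-0.44, 0.12, 0, -6.0]]
```

```bash
python3 -m inch '[[-0.11,0,0,-1.5],[-0.23,0.01,0,-3],[-0.34,0.01,0,-4.5],[-0.45,0.02,0,-6],[-0.45,0.02,0,-6],[-0.45,0.02,0,-6],[-0.45,0.02,0,-6],[-0.45,0.02,0,-6]]'; python3 f.py b -119 6
```

```text
time: 41.1
ee_pos: [0.4882, 0.0867, 0.1032]
tcp_rot: [-180.0, -0.0, 151.3]
wrist_force: [1.4, -1.9, -0.7]
opening: -0.0002
grasp_force: 1.5
Ftan 2.2 Frad 1.0 Fz -0.7 yawerr 0.3
-125.0 [[-0.23, 0.03, 0, -3.0], [-0.45, 0.07, 0, -6.0]]
-131.0 [[-0.22, 0.05, 0, -3.0], [-0.44, 0.12, 0, -6.0]]
-137.0 [[-0.21, 0.08, 0, -3.0], [-0.42, 0.16, 0, -6.0]]
```

```bash
python3 -m inch '[[-0.11,0.01,0,-1.5],[-0.23,0.03,0,-3],[-0.34,0.05,0,-4.5],[-0.45,0.07,0,-6],[-0.45,0.07,0,-6],[-0.45,0.07,0,-6],[-0.45,0.07,0,-6],[-0.45,0.07,0,-6]]'; python3 f.py b -125 6
```

```text
time: 42.1
ee_pos: [0.4845, 0.087, 0.1035]
tcp_rot: [180.0, 0.1, 145.2]
wrist_force: [7.1, -5.8, -0.9]
opening: -0.0001
grasp_force: 4.2
Ftan 9.1 Frad 0.7 Fz -0.9 yawerr 0.2
-131.0 [[-0.22, 0.05, 0, -3.0], [-0.44, 0.12, 0, -6.0]]
-137.0 [[-0.21, 0.08, 0, -3.0], [-0.42, 0.16, 0, -6.0]]
-143.0 [[-0.21, 0.1, 0, -3.0], [-0.41, 0.21, 0, -6.0]]
```

Nut b is firm at 9.1 N, so all four are home. Next is the plug.

```bash
python3 -m inch '[[0.6,-0.5,0,0],[0.6,-0.6,4,10],[0.6,-4,7,20],[0.6,-10,7,30],[0.5,-16,7,40],[0.4,-22,7,50],[0.3,-28,7,60],[0.2,-34,7,70]]'
python3 -m inch '[[0.15,-5,0,9],[0.15,-8.6,0,9],[0.15,-8.6,-1,9],[0.15,-8.6,-2,9],[0.15,-8.6,-2,9],[0.15,-8.6,-2,9],[0.15,-8.6,-2,9],[0.15,-8.6,-2,9]]' 5.5 40
python3 - <<'E'
from h import *
np.set_printoptions(precision=4,suppress=True)
o=bot.get_obs();print(o["ee_pos"],o["tcp_rot"],o["wrist_force"])
S=bot.camera("side");T=bot.camera("top");save(S,"s1.png")
for c in(T,S):
  for n,z in(("plug_mid",.035),("bore",.084),("axis_a",.1085)):
    for r in bot.landmark_of(n,c)[:6]: print(n,np.round(r["point"],1),round(r["score"],2),atz(c,r["point"],z))
E
```

```text
time: 43.1
ee_pos: [0.4859, -0.2332, 0.1732]
tcp_rot: [179.9, 0.0, -146.6]
wrist_force: [0.5, 0.3, 0.7]
opening: 0.0001
grasp_force: 0.0
time: 44.1
ee_pos: [0.4882, -0.3176, 0.1537]
tcp_rot: [-180.0, 0.0, -137.9]
wrist_force: [0.1, 0.2, -0.1]
opening: 0.055
grasp_force: 0.0
[ 0.4882 -0.3176  0.1537] [-179.9682    0.01   -137.8999] [ 0.0866  0.2461 -0.0874]
plug_mid [463.6 270.3] 0.64 [ 0.4812 -0.3408  0.035 ]
plug_mid [422.1 258.4] 0.56 [ 0.5097 -0.2507  0.035 ]
bore [281.9 236. ] 0.82 [0.5598 0.0569 0.084 ]
axis_a [313.1 196.2] 0.7 [ 0.6401 -0.0121  0.1085]
axis_a [313.4 263.9] 0.67 [ 0.4958 -0.0095  0.1085]
axis_a [245.7 267.3] 0.57 [0.4919 0.1319 0.1085]
axis_a [244.2 201.6] 0.56 [0.6319 0.1345 0.1085]
plug_mid [301.2 409. ] 0.76 [ 0.4853 -0.3413  0.035 ]
plug_mid [246.  431.3] 0.61 [ 0.3985 -0.3732  0.035 ]
plug_mid [287.  464.1] 0.57 [ 0.4643 -0.4229  0.035 ]
axis_a [370.7 227.2] 0.9 [ 0.6264 -0.0095  0.1085]
axis_a [366.6 183.1] 0.61 [0.6306 0.1229 0.1085]
```

View pics/s1.png

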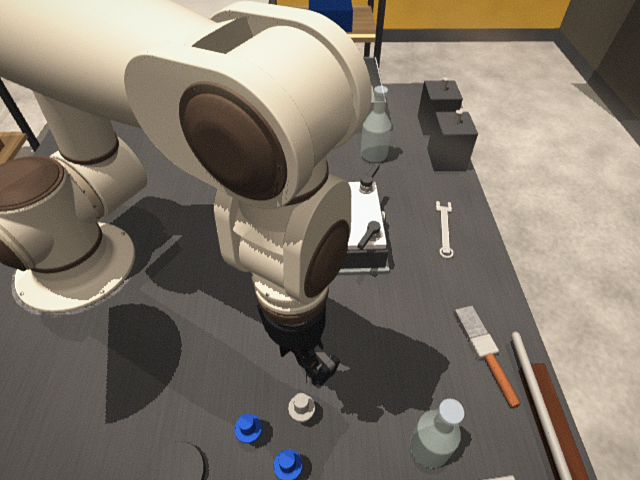

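The plug shows clear in the side view at (302,407), with the gripper just beside it at (318,365). Moving over it and down to grasp.

```bash
python3 -m inch '[[-0.1,-0.8,0,0],[-0.2,-1.6,0,0],[-0.3,-2.25,-2,0],[-0.3,-2.25,-5,0],[-0.3,-2.25,-8,0],[-0.3,-2.25,-10.3,0],[-0.3,-2.25,-10.3,0],[-0.3,-2.25,-10.3,0]]'
python3 -m inch '[[0,0,0,0],[0,0,0,0],[0,0,0,0],[0,0,0,0],[0,0,0,0],[0,0,2,0],[0,0,5,0],[0,0,8,0]]' 1.5 60
```

```text
time: 45.5
ee_pos: [0.485, -0.3406, 0.0507]
tcp_rot: [-180.0, 0.0, -137.9]
wrist_force: [-0.2, 0.4, -0.3]
opening: 0.0554
grasp_force: 0.0
time: 46.5
ee_pos: [0.4848, -0.3402, 0.1308]
tcp_rot: [180.0, -0.0, -137.9]
wrist_force: [0.1, 0.5, -1.9]
opening: 0.0218
grasp_force: 58.9
```

```bash
python3 -m inch '[[0.5,2,5,0],[1.5,7,7,0],[2.5,13,7,0],[3.7,19,7,0],[4.9,25,7,0],[6,31,7,0],[7,36.5,7,0],[7.7,40,7,0]]'
python3 -m inch '[[0,0.02,-2,0],[0,0.02,-4,0],[0,0.02,-5,0],[0,0.02,-5,0],[0,0.02,-5,0],[0,0.02,-5,0],[0,0.02,-5,0],[0,0.02,-5,0]]'
python3 - <<'E'
from h import *
np.set_printoptions(precision=4,suppress=True)
o=bot.get_obs();print(o["ee_pos"],o["tcp_rot"],o["wrist_force"],o["opening"])
S=bot.camera("side");T=bot.camera("top");save(S,"s2.png");save(T,"t2.png")
zp=o["ee_pos"][2]-.0507+.035
for c in(T,S):
  for n,z in(("plug_mid",zp),("bore",.084),("axis_a",.1085)):
    for r in bot.landmark_of(n,c)[:6]: print(n,np.round(r["point"],1),round(r["score"],2),atz(c,r["point"],z))
cv2.imwrite("pics/s2c.png",cv2.resize(S["img"][130:290,250:450,::-1],None,fx=3.7,fy=3.7,interpolation=cv2.INTER_CUBIC))
E
```

```text
time: 47.5
ee_pos: [0.5619, 0.0622, 0.2001]
tcp_rot: [180.0, -0.0, -137.8]
wrist_force: [-0.0, -0.3, -2.6]
opening: 0.0218
grasp_force: 59.1
time: 48.5
ee_pos: [0.562, 0.0599, 0.1505]
tcp_rot: [-180.0, 0.0, -137.9]
wrist_force: [0.7, 0.1, -2.3]
opening: 0.0217
grasp_force: 59.1
[0.562  0.0599 0.1505] [-179.9925    0.011  -137.9222] [ 0.7377  0.1101 -2.3316] 0.02165719610315116
plug_mid [500.1 277.5] 0.73 [ 0.4571 -0.3868  0.1348]
plug_mid [421.3 260.9] 0.59 [ 0.4944 -0.2294  0.1348]
axis_a [310.6 197.6] 0.78 [ 0.6372 -0.0067  0.1085]
axis_a [312.9 265.9] 0.46 [ 0.4916 -0.0084  0.1085]
plug_mid [288.6 462.4] 0.97 [ 0.4731 -0.4455  0.1348]
plug_mid [314.8 357.9] 0.86 [ 0.5095 -0.3008  0.1348]
plug_mid [247.  426.9] 0.75 [ 0.4153 -0.3989  0.1348]
plug_mid [337.  196.3] 0.52 [0.5609 0.0544 0.1348]
bore [336.7 217.4] 0.79 [0.561  0.0431 0.084 ]
bore [428.5 447.6] 0.67 [ 0.6709 -0.4203  0.084 ]
axis_a [371.4 227.4] 0.84 [ 0.6277 -0.0101  0.1085]
axis_a [301.  182.6] 0.82 [0.4856 0.1281 0.1085]
axis_a [305.4 225.7] 0.72 [ 0.4951 -0.0019  0.1085]
axis_a [366.2 178.9] 0.61 [0.631  0.1369 0.1085]
```

View pics/s2c.png

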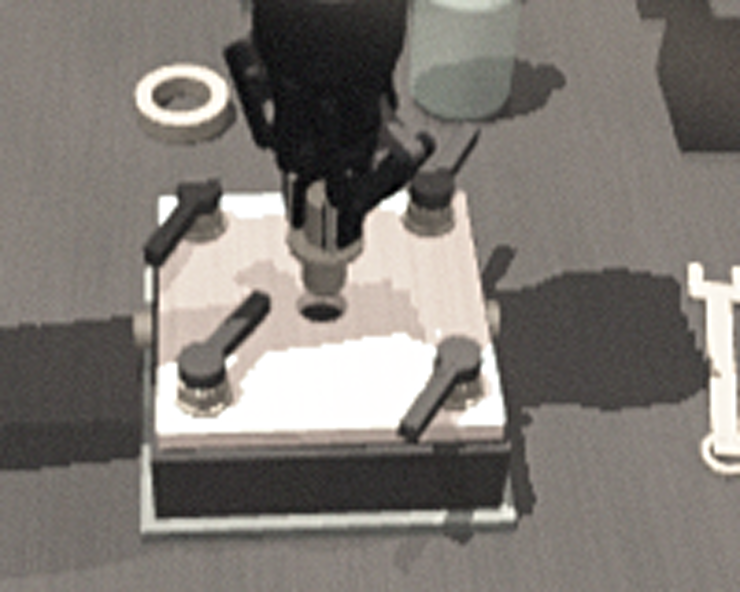

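In the side crop, the plug's foot (about (322,288) in the crop) hangs just above the bore ring (about (322,305)), and all four handles are turned. Checking the offset numerically, and on the gripper-free images from the start.

```bash
python3 - <<'E'
from h import *
np.set_printoptions(precision=4,suppress=True)
S=bot.camera("side");T=bot.camera("top")
g=lambda p:(250+p[0]/3.7,130+p[1]/3.7)
print("bore S",atz(S,g((322,305)),.084)); 
X=[.562,.0599]
for z in(.0998,.1338,.084): print("proj",z,(proj(S,[*X,z])-[250,130])*3.7)
b=cv2.imread("pics/t0.png")[205:265,250:310]; s=cv2.imread("pics/s0.png")[185:235,305:370]
for nm,im,off,c in(("T",b,(250,205),T),("S",s,(305,185),S)):
    m=(im.max(2)<130).astype("uint8"); n,l,st,ce=cv2.connectedComponentsWithStats(m)
    for i in range(1,n):
        if 25<st[i,4]<250: p=ce[i]+off; print(nm,st[i],p,atz(c,p,.0895))
E
```

```text
bore S [0.5625 0.0579 0.084 ]
proj 0.0998 [321.7411 283.2244]
proj 0.1338 [323.2746 239.8431]
proj 0.084 [321.0572 302.5738]
T [  0   0  15  20 107] [256.4579 214.4019] [0.6072 0.1107 0.0895]
T [24 27 12  9 57] [279.614 236.614] [0.5578 0.0615 0.0895]
S [ 0  0  5  6 30] [307.  187.5] [0.4984 0.1327 0.0895]
S [ 40   0  25   9 117] [356.3077 187.9487] [0.6093 0.1285 0.0895]
S [26 25 11  5 41] [336.122 212.   ] [0.5602 0.0538 0.0895]
S [ 0 37  7 13 56] [307.875  229.6071] [0.4996 0.0046 0.0895]
```

```bash
python3 -m inch '[[0,-0.1,-0.6,0],[0,-0.1,-1.2,0],[0,-0.1,-1.5,0],[0,-0.1,-1.7,0],[0,-0.1,-1.9,0],[0,-0.1,-1.9,0],[0,-0.1,-1.9,0],[0,-0.1,-1.9,0]]'; python3 -c "
from workcell import bot;o=bot.get_obs();print(o['ee_pos'],o['wrist_force'],o['torque'],o['opening'])"
```

```text
time: 50.0
ee_pos: [0.562, 0.0589, 0.1315]
tcp_rot: [-180.0, 0.0, -137.9]
wrist_force: [-0.7, 0.1, -2.0]
opening: 0.0215
grasp_force: 59.1
[0.56204917 0.05889692 0.13148082] [-0.6579302   0.05883957 -1.96505149] [ 0.05158538 -0.00485182 -0.00444744] 0.02149665666873499
```

```bash
python3 -m inch '[[0,0,-0.1,0],[0,0,-0.3,0],[0,0,-0.5,0],[0,0,-0.7,0],[0,0,-0.9,0],[0,0,-0.9,0],[0,0,-0.9,0],[0,0,-0.9,0]]'; python3 -c "
from workcell import bot;o=bot.get_obs();print(o['ee_pos'],o['wrist_force'],o['torque'],o['opening'])"
```

```text
time: 51.0
ee_pos: [0.5619, 0.0589, 0.1222]
tcp_rot: [180.0, -0.0, -137.9]
wrist_force: [-1.4, 0.6, -2.6]
opening: 0.0215
grasp_force: 58.8
[0.5618897  0.05890457 0.12223988] [-1.43672879  0.55267268 -2.60986839] [ 0.33889666  0.17294398 -0.03912534] 0.02147122798723469
```

```bash
python3 -m inch '[[0,0,-0.3,0],[0,0,-0.6,0],[0,0,-0.9,0],[0,0,-1.2,0],[0,0,-1.5,0],[0,0,-1.7,0],[0,0,-1.9,0],[0,0,-2,0]]'; python3 -c "
from workcell import bot;o=bot.get_obs();print(o['ee_pos'],o['wrist_force'],o['torque'],o['opening'])"
```

```text
time: 52.0
ee_pos: [0.5619, 0.0591, 0.1023]
tcp_rot: [180.0, 0.0, -137.9]
wrist_force: [-1.5, 4.9, 2.4]
opening: 0.0217
grasp_force: 59.3
[0.5619227  0.05906035 0.10228412] [-1.45131586  4.94508553  2.37659452] [0.9766907  0.55795811 0.04595367] 0.021658448560685852
```

```bash
python3 -m inch '[[0,0.05,0,0],[0,0.1,-0.1,0],[0,0.1,-0.2,0],[0,0.1,-0.25,0],[0,0.1,-0.25,0],[0,0.1,-0.25,0],[0,0.1,-0.25,0],[0,0.1,-0.25,0]]'
```

```text
time: 53.0
ee_pos: [0.5621, 0.0595, 0.1015]
tcp_rot: [-179.9, 0.0, -137.9]
wrist_force: [-6.3, 0.2, 12.9]
opening: 0.0218
grasp_force: 60.6
```

```bash
python3 -m inch '[[0,0,0,0],[0,0,0,0],[0,0,0,0],[0,0,0,0],[0,0,0.5,0],[0,0,2,0],[0,0,5,0],[0,0,9,0]]' 4.5
python3 -m inch '[[-2,-4,1,0],[-4,-9,1,0],[-6,-14,1,0],[-8,-18,1,0],[-8,-20,1,0],[-8,-20,1,0],[-8,-20,1,0],[-8,-20,1,0]]'
python3 - <<'E'
from h import *
np.set_printoptions(precision=4,suppress=True)
S=bot.camera("side");T=bot.camera("top")
for nm,c in(("T",T),("S",S)):
  for n,z in(("plug_mid",.085),("bore",.084)):
    for r in bot.landmark_of(n,c)[:5]: print(nm,n,np.round(r["point"],1),round(r["score"],2),atz(c,r["point"],z))
cv2.imwrite("pics/s3c.png",cv2.resize(S["img"][130:290,250:450,::-1],None,fx=3.7,fy=3.7,interpolation=cv2.INTER_CUBIC))
E
```

```text
time: 54.0
ee_pos: [0.5617, 0.0599, 0.1913]
tcp_rot: [180.0, -0.0, -137.9]
wrist_force: [0.4, 0.2, 0.7]
opening: 0.045
grasp_force: 0.0
time: 55.0
ee_pos: [0.4822, -0.1393, 0.2001]
tcp_rot: [-180.0, 0.0, -137.9]
wrist_force: [0.1, -0.4, 0.3]
opening: 0.045
grasp_force: 0.0
T plug_mid [483.7 304.3] 0.85 [ 0.4049 -0.3651  0.085 ]
T plug_mid [498.9 275.7] 0.8 [ 0.4642 -0.4012  0.085 ]
T plug_mid [279.8 237.2] 0.64 [0.5572 0.0614 0.085 ]
T plug_mid [265.5 270.6] 0.56 [0.4861 0.0928 0.085 ]
T bore [280.7 235.9] 0.8 [0.5601 0.0595 0.084 ]
S plug_mid [313.  358.8] 0.93 [ 0.5063 -0.2782  0.085 ]
S plug_mid [247.8 428.9] 0.87 [ 0.4088 -0.3856  0.085 ]
S plug_mid [339.  214.2] 0.69 [0.5663 0.0515 0.085 ]
S plug_mid [286.8 463. ] 0.66 [ 0.4674 -0.4338  0.085 ]
S bore [335.3 215.8] 0.8 [0.5583 0.0479 0.084 ]
```

View pics/s3c.png

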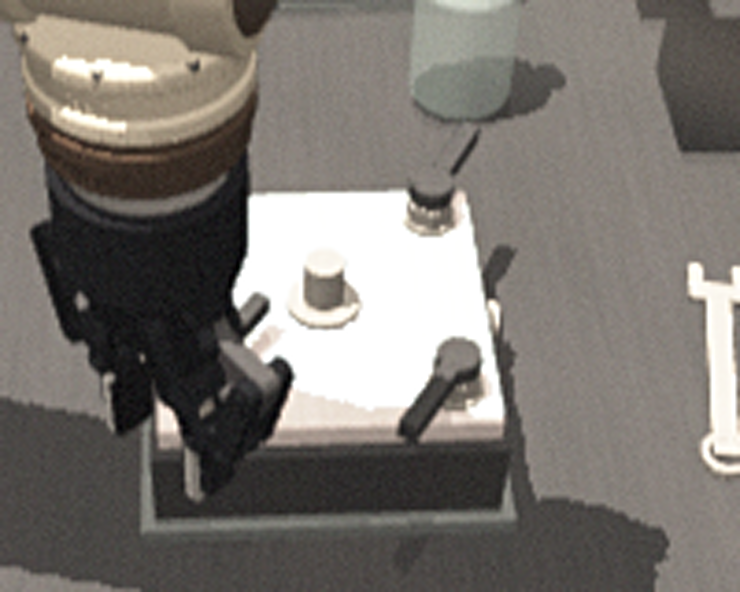

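The plug stands upright with its flange flat on the plate, around (323,305) in the crop. The plate is level and the gripper is clear. Handing in.

```bash
python3 -c "
from workcell import bot
print(bot.job_done())"
```

```text
the job is handed in; nothing more can be done
None
```

I handed the job in at about 55 s of the 72 s allowed; the system returned no verdict. I tightened the four nuts in cross order c, a, d, b, each until it came up firm at 8 to 11 N. The plug is upright with its flange resting on the plate, and neither bottle was touched.

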